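# Find the fuller paint pot on the balance

## Robot

A 6-joint arm with a two-finger parallel gripper is mounted at the origin on the work surface. World frame = base frame: x ahead of the robot, y to its left, z up, the work surface at z = 0. Lengths are in m, angles in rad, forces in N, time in s.
With the tool pointing down it reaches from about 0.35 to 0.975 m from the base axis. Payload 4.9 kg.
Tool frame: the origin (TCP) lies at the very end of the fingers, on their centre line; the grasp point (between the pads) lies 19 mm behind it; z points along the fingers, y is the line along which they close (so a half turn about z gives the same grasp; the last joint's range is limited). The gripper opens to 85 mm and grips with 20 to 120 N. Pads are 22 mm wide; open, the fingers measure 114 mm over their backs; the gripper's body (76 mm by 85 mm) begins 54 mm behind the grasp point. The pads swing forward as they close: fully open they stand 13 mm farther back than shut.
Start: joints at [-1.286, 0.053, 1.613, -0, 1.476, -0.119], TCP at [0.246, -0.575, 0.192] pointing down, gripper open.
Joint ranges: [-3.01, 3.01], [-1.01, 2.22], [0.06, 2.58], [-1.02, 4.17], [0.09, 2.62], [-3.14, 3.14]. Speed limits (rad/s): [2.57, 2.57, 3.14, 3.14, 3.14, 3.14].

## Interface

Orientations are given as a rotation vector (axis times angle).
In Python, from station import * gives the robot as it stands.
- The arm moves only by the shell command python3 -m crank 'ROWS' [OPENING] [FORCE]. ROWS is JSON, a list of rows, each an object with "offset": the shift along the tool's x, y, z in m, a list of three; "twist": the turn, a rotation vector about the tool's x, y, z in degrees, a list of three. In form: [{"offset": [x, y, z], "twist": [rx, ry, rz]}, ...]. A call has 1 to 20 rows; each row is the pose to reach, as a shift and turn from the pose commanded when the call began, along the tool's axes at that moment; what a row does not reach only later rows make up. A row lasts 1/8 s, in which the tool goes at most 62.5 mm and 10.7 degrees, less where a joint would pass 70% of its speed; a pose out of reach is approached as far as the arm can. A call with a gripper value outside its range is refused whole. OPENING is the opening, from 0 (shut) to 1 (fully open), set as the call begins (- or left out, the last holds). The fingers move at their own pace and stop on an object; FORCE is the grip in N (left out, the last holds). Time passes only in rows, so rows that repeat a pose let the fingers close. It gives the time, the measured TCP pose, the force, the opening and the grip force at its end, in the units of the state.
- get_obs(): the state, without advancing time (a new reading comes with each control period).
- get_image(name): name is "scene" or "top" or "wrist"; returns the picture (384x512x3 uint8, red, green, blue); there is no depth.
- get_calibration(name): a dict with "intrinsics" (3x3 intrinsics, pixels), "world_from_camera" (4x4, takes a point from camera to world coordinates); the wrist camera has in their place "tool_from_camera" (4x4, takes a point from camera to tool coordinates, whose origin is the TCP and whose axes are the flange's). Camera axes: x right, y up, looking along -z (the intrinsics and any distortion apply to the point x, -y, -z); pixel columns grow to the right and rows downward; lengths in m; the calibration is good to about 2 mm. A picture is of the moment at which its call begins: read the wrist's pose just before it. get_calibration takes no time and is no camera call.
- finish_job(): hands the job in; it is judged then, once.
Trained networks look in the newest picture that a camera, given by its name, has taken for a name from the list of things; names that differ only in an ending like _2 or _b are one class to them, and where a whole thing is asked for, a point or a joint stands for the part that bears it (a point fixed in the world has none). Each returns a list of dicts, best first, with "confidence" (0 to 1); they miss things now and then, are a little off and sometimes report something else, mostly with a low value. They report only what shows in the picture. A call takes as long as a camera call.
- cut_out(query, camera): "region" (384x512 bool, what is visible of it) and "rect" ([centre column, centre row, width, height] in pixels, round what is visible of it).
The state is a dict: "t": time; "q": joint angles; "dq": joint speeds; "effort": joint torques, N m; "tool_pos": TCP position; "tool_rot": TCP orientation; "contact_force": force on the tool from outside, world axes, zero at the start; "wrist_torque": the same for the moment, N m; "opening": finger opening in m; "grip_force": force on a finger pad.
Only numpy, scipy, OpenCV 4.12 (cv2) and the standard library are available. Lean on these libraries where they do the work, as an engineer would, in place of code of your own. Each camera call takes 0.05 s, during which the arm holds its last target. There are 200 camera calls.

## Task

The two sealed paint pots look alike but one holds more paint. Seat one pot in the orange collar of each pan of the balance, fully down on the pan floor and without pressing hard (feel for the collar, which is clamped a little off the pan's middle), let go of both so that the beam can show the heavier one; then stand that heavier pot in the middle of the blue tray, leave the lighter one seated in its pan, and disturb nothing else on the table.

Things in the scene. Friction and masses are not known exactly. Their poses are not given: they have to be found in the camera images.
- pot_1_mid (a point): centre (half-way up, 30 above its underside) of one of two identical sealed paint pots: upright white cylinder, 50 in diameter, 60 high, blue band, flat blue lid; foot edge chamfered 1.5 wide, 2 high. Weighs 0.18 to 0.32 kg; the two differ by 0.07 kg or more and either may be the heavier. Starts standing on the table.
- pot_2_mid (a point): the same point of the other pot: centre (half-way up, 30 above its underside) of one of two identical sealed paint pots: upright white cylinder, 50 in diameter, 60 high, blue band, flat blue lid; foot edge chamfered 1.5 wide, 2 high. Weighs 0.18 to 0.32 kg; the two differ by 0.07 kg or more and either may be the heavier. Starts standing on the table.
- balance: green equal-arm counter balance, fixed to the table; base 110 (x) by 300 (y), 24 high, centre block 50 by 50 up to 60 high, with a white pointer card up to 73 high on its -x side; origin under its centre, y along the beam, z up. The pans' middles are 120 either side of the pivot.
- beam (a joint): tilt of the beam in rad, -0.09 to 0.09 (stops); 0 level, positive when the left (+y) pan is up and the right one down. A weak spring (0.3 N m/rad) levels it when empty and it is well damped: with both pots on it swings to the stop on the heavier pot's side within about 2 s.
- pan_left_floor (a point): middle of the floor of the left pan (towards +y of the balance): aluminium plate 100 (balance x) by 74; this point is about 93 above the table with the beam level, 11 higher or lower at the stops. Axes as the balance's; it stays level. A pot is seated when flat on the floor inside the orange collar: pot centre 30 above this point (36 if still on the collar's rim).
- pan_right_floor (a point): middle of the floor of the right pan (towards -y of the balance): aluminium plate 100 (balance x) by 74; this point is about 93 above the table with the beam level, 11 higher or lower at the stops. Axes as the balance's; it stays level. A pot is seated when flat on the floor inside the orange collar: pot centre 30 above this point (36 if still on the collar's rim).
- pan_left: the left pan with its collar, on a rubber mount that gives 1 per 3 N; origin on its pivot, 30 below the floor point. Orange collar ring on the floor: bore 55, outside 63, rim 6 high, clamped up to 9 either way of the pan's middle along the balance's x (not measured; true in y); it does not move. Delicate: 20 N on a pan, from above or sideways, is too much.
- pan_right: the right pan with its collar, on a rubber mount that gives 1 per 3 N; origin on its pivot, 30 below the floor point. Orange collar ring on the floor: bore 55, outside 63, rim 6 high, clamped up to 9 either way of the pan's middle along the balance's x (not measured; true in y); it does not move. Delicate: 20 N on a pan, from above or sideways, is too much.
- tray: square shallow blue tray, 100 by 100, fixed; walls 4 thick and 12 high, floor 4 thick; origin under its centre.
- dish: bystander, to be left alone: white saucer, 90 across, 20 high, origin on its underside or axis
- bowl: bystander, to be left alone: white bowl, 90 across, 40 high, origin on its underside or axis
- paint_jar: bystander, to be left alone: yellow jar with black cap, 52 across, 60 high, origin on its underside or axis
- medium: bystander, to be left alone: clear bottle with yellow cap, 60 across, 130 high, origin on its underside or axis
- brush: bystander, to be left alone: paint brush 200 long, origin on its underside or axis
- brush2: bystander, to be left alone: paint brush 200 long, origin on its underside or axis

How it is judged:
By the outcome, as a careful person would: the job done as asked, in the order asked, and still so for the second after the job is handed in, with the robot touching nothing.
It also fails if it takes over 72 s, if anything falls off the work surface, if the arm or the gripper's body presses on something with over 40 N, if the wrist force passes 120 N, or if a joint passes its speed limit or range.

## Working session

There is one attempt and no reset: what is moved stays moved. The work goes in short steps, Python scripts to look and compute and a shell command to move; the robot and the scene stay as the last step left them, time stands still between calls to the robot, and variables do not carry over. Pictures are saved under pics/ and viewed, at most 10 in all, crops included, and the job is handed in when it is done.

```bash
mkdir -p pics; ls
cat > h.py <<'E'
from station import *
import numpy as np, cv2
from scipy.spatial.transform import Rotation as R
def cam(name,obs=None):
    c=get_calibration(name);K=np.array(c["intrinsics"])
    if "world_from_camera" in c: T=np.array(c["world_from_camera"])
    else:
        o=obs or get_obs();W=np.eye(4);W[:3,:3]=R.from_rotvec(o["tool_rot"]).as_matrix();W[:3,3]=o["tool_pos"]
        T=W@np.array(c["tool_from_camera"])
    return K,T
def ray(px,z,K,T):
    d=np.linalg.inv(K)@np.array([px[0],px[1],1.]);d=T[:3,:3]@np.array([d[0],-d[1],-d[2]])
    o=T[:3,3];return o+d*(z-o[2])/d[2]
def proj(P,K,T):
    p=np.linalg.inv(T)@np.append(P,1);u=K@np.array([p[0],-p[1],-p[2]]);return u[:2]/u[2]
def totool(P,o):
    return R.from_rotvec(o["tool_rot"]).inv().apply(np.array(P)-o["tool_pos"])
E
python3 - <<'E'
from h import *
o=get_obs();print({k:np.round(v,3).tolist() for k,v in o.items()})
print(list(get_calibration("top").keys()))
ims=[]
for n in("top","scene"):
    im=get_image(n);cv2.imwrite(f"pics/{n}0.png",im[...,::-1])
    K,T=cam(n);print(n,T[:3,3].round(3),K[0,0])
    for q in("pot_1_mid","tray","balance","pan_left","pan_right","paint_jar","medium","dish","bowl","brush"):
        for r in cut_out(q,n)[:3]:
            if r["confidence"]>.3:print(q,round(r["confidence"],2),np.round(r["rect"]).tolist(),ray(r["rect"][:2],{"pot_1_mid":.03,"pan_left":.093,"pan_right":.093}.get(q,.02),K,T).round(3))
a=cv2.imread("pics/top0.png");cv2.imwrite("pics/top0b.png",cv2.resize(a,(800,600)))
E
```

```text
pics
{'t': 0.0, 'q': [-1.286, 0.053, 1.614, -0.0, 1.476, -0.119], 'dq': [0.0, -0.0, 0.001, -0.001, -0.001, -0.0], 'effort': [-0.0, -39.369, -37.018, -0.0, 0.007, -0.0], 'tool_pos': [0.245, -0.574, 0.191], 'tool_rot': [-3.076, -0.63, 0.0], 'contact_force': [0.469, 0.449, -0.077], 'wrist_torque': [-0.024, 0.014, 0.022], 'grip_force': 0.0, 'opening': 0.086}
['intrinsics', 'world_from_camera']
top [ 0.492 -0.031  1.387] 496.9822589892152
pot_1_mid 0.83 [135.0, 254.0, 21.0, 20.0] [0.42  0.298 0.03 ]
tray 0.92 [347.0, 215.0, 40.0, 43.0] [ 0.536 -0.278  0.02 ]
tray 0.45 [299.0, 204.0, 27.0, 40.0] [ 0.564 -0.146  0.02 ]
tray 0.4 [263.0, 262.0, 72.0, 23.0] [ 0.404 -0.049  0.02 ]
balance 0.79 [256.0, 202.0, 123.0, 46.0] [ 0.569 -0.028  0.02 ]
balance 0.36 [173.0, 138.0, 18.0, 20.0] [0.743 0.206 0.02 ]
pan_left 0.57 [208.0, 202.0, 28.0, 40.0] [0.563 0.099 0.093]
pan_right 0.79 [302.0, 205.0, 31.0, 42.0] [ 0.558 -0.148  0.093]
paint_jar 0.68 [173.0, 138.0, 20.0, 19.0] [0.741 0.208 0.02 ]
medium 0.65 [210.0, 122.0, 22.0, 28.0] [0.788 0.104 0.02 ]
dish 0.65 [353.0, 154.0, 32.0, 33.0] [ 0.705 -0.29
[... 210 characters left out ...]
03  0.694] 436.5656944968439
pot_1_mid 0.79 [343.0, 166.0, 16.0, 26.0] [0.432 0.299 0.03 ]
tray 0.74 [158.0, 230.0, 47.0, 34.0] [ 0.559 -0.274  0.02 ]
balance 0.8 [255.0, 206.0, 133.0, 72.0] [ 0.536 -0.016  0.02 ]
pan_left 0.76 [301.0, 182.0, 37.0, 22.0] [0.568 0.1   0.093]
pan_right 0.83 [208.0, 196.0, 36.0, 26.0] [ 0.561 -0.143  0.093]
paint_jar 0.82 [369.0, 232.0, 26.0, 30.0] [0.729 0.217 0.02 ]
medium 0.75 [338.0, 245.0, 30.0, 58.0] [0.749 0.122 0.02 ]
dish 0.8 [158.0, 272.0, 43.0, 27.0] [ 0.711 -0.293  0.02 ]
bowl 0.76 [95.0, 196.0, 39.0, 26.0] [ 0.357 -0.421  0.02 ]
brush 0.91 [240.0, 186.0, 46.0, 16.0] [ 0.429 -0.025  0.02 ]
brush 0.76 [272.0, 265.0, 79.0, 32.0] [ 0.765 -0.048  0.02 ]
```

View pics/top0b.png

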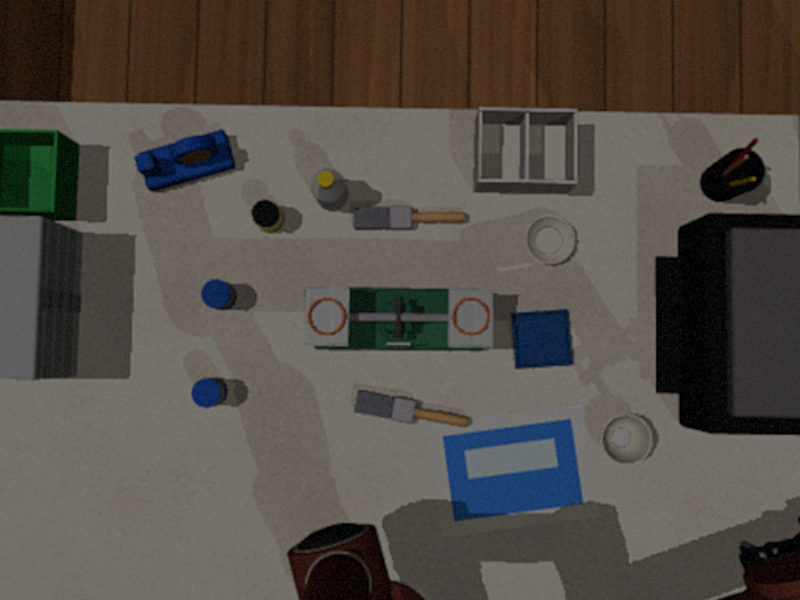

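Run:
```python
from h import *
im=cv2.imread("pics/top0.png");K,T=cam("top")
cv2.imwrite("pics/bal.png",cv2.resize(im[165:245,180:380],(800,320),interpolation=cv2.INTER_CUBIC))
hsv=cv2.cvtColor(im,cv2.COLOR_BGR2HSV)
m=cv2.inRange(hsv,(4,120,120),(18,255,255))
n,l,s,c=cv2.connectedComponentsWithStats(m)
for i in range(1,n):
    if s[i][4]>15:print("orange",s[i],c[i].round(1),ray([s[i][0]+s[i][2]/2-.5,s[i][1]+s[i][3]/2-.5],.099,K,T).round(4))
m=cv2.inRange(hsv,(95,80,40),(130,255,255))
n,l,s,c=cv2.connectedComponentsWithStats(m)
for i in range(1,n):
    if s[i][4]>40:print("blue",s[i],c[i].round(1),ray(c[i],.06,K,T).round(4),ray(c[i],.01,K,T).round(4))
m=cv2.inRange(hsv,(40,60,30),(90,255,255))
n,l,s,c=cv2.connectedComponentsWithStats(m)
for i in range(1,n):
    if s[i][4]>40:print("green",s[i],c[i].round(1))
```

```text
blue [  86   83   63   38 1119] [117.8 101.4] [0.8324 0.3518 0.06  ] [0.8452 0.3662 0.01  ]
blue [129 179  19  19 268] [137.8 187.6] [0.5992 0.2901 0.06  ] [0.6033 0.3022 0.01  ]
blue [ 328  198   39   38 1268] [346.7 216.6] [ 0.5312 -0.2698  0.06  ] [ 0.5327 -0.2788  0.01  ]
blue [123 242  19  19 278] [131.7 250.9] [0.4304 0.3006 0.06  ] [0.4281 0.3131 0.01  ]
blue [ 284  268   89   66 3455] [328.  302.7] [ 0.3031 -0.2216  0.06  ] [ 0.296  -0.2288  0.01  ]
green [   0   83   38   53 1621] [ 18.5 111.4]
green [230 184  57  17 642] [262.6 191.4]
green [220 205  82  19 919] [256.4 215. ]
```

Overview (800×600): the pots are at (218,294) and (209,392), the balance at (400,318) with its collars at (327,317) and (471,317), and the tray at (542,338). The blue rectangle near (512,470) is a flat sheet.

Run:
```python
from h import *
im=cv2.imread("pics/top0.png");K,T=cam("top")
hsv=cv2.cvtColor(im,cv2.COLOR_BGR2HSV)
m=cv2.inRange(hsv,(2,70,60),(20,255,255))
for x0,x1 in((195,225),(285,320)):
    p=np.argwhere(m[180:228,x0:x1])[:,::-1]+[x0,180]
    w=np.array([ray(q,.099,K,T)[:2] for q in p])
    A=np.c_[2*w,np.ones(len(w))];s=np.linalg.lstsq(A,(w**2).sum(1),rcond=None)[0]
    print(len(p),s[:2].round(4),"r",np.sqrt(s[2]+s[0]**2+s[1]**2).round(4))
print(np.array(get_calibration("wrist")["tool_from_camera"]).round(3).tolist(),get_calibration("wrist")["intrinsics"])
o=get_obs();print(totool([.5,-.03,.36],o).round(3))
# balance outline corners, tray
g=cut_out("balance","top")
for q in("balance","tray"):
    c=cut_out(q,"top")[0]["region"].astype(np.uint8)
    r=cv2.minAreaRect(np.argwhere(c)[:,::-1].astype(np.float32));print(q,r, ray(r[0],.012,K,T).round(4))
```

```text
139 [0.5617 0.0964] r 0.0294
141 [ 0.5659 -0.1437] r 0.0294
[[0.001, 0.961, 0.278, 0.07], [1.0, -0.001, -0.001, -0.0], [-0.001, 0.278, -0.961, -0.182], [0.0, 0.0, 0.0, 1.0]] [[330.5553818    0.         254.08133912]
 [  0.         330.5553818  197.87099138]
 [  0.           0.           1.        ]]
[ 0.448 -0.401 -0.168]
balance ((254.98098754882812, 204.10313415527344), (120.63726043701172, 42.235107421875), 0.9877604246139526) [ 0.5629 -0.0241  0.012 ]
tray ((346.5794372558594, 216.5323486328125), (37.19780349731445, 38.04146957397461), 85.60128784179688) [ 0.5328 -0.2782  0.012 ]
```

```bash
python3 -m crank '[{"offset":[0.26,-0.18,-0.109],"twist":[0,0,23.15]},{"offset":[0.26,-0.18,-0.109],"twist":[0,0,23.15]},{"offset":[0.26,-0.18,-0.109],"twist":[0,0,23.15]},{"offset":[0.26,-0.18,-0.109],"twist":[0,0,23.15]},{"offset":[0.26,-0.18,-0.109],"twist":[0,0,23.15]},{"offset":[0.521,-0.369,-0.109],"twist":[0,0,23.15]},{"offset":[0.521,-0.369,-0.109],"twist":[0,0,23.15]},{"offset":[0.521,-0.369,-0.109],"twist":[0,0,23.15]},{"offset":[0.521,-0.369,-0.109],"twist":[0,0,23.15]},{"offset":[0.521,-0.369,-0.109],"twist":[0,0,23.15]},{"offset":[0.521,-0.369,-0.109],"twist":[0,0,23.15]},{"offset":[0.521,-0.369,-0.109],"twist":[0,0,23.15]}]' 1 40
cat >> h.py <<'E'
def collars(im,K,T,z=.099,guess=((.5617,.0964),(.5659,-.1437))):
    hsv=cv2.cvtColor(im,cv2.COLOR_RGB2HSV);m=cv2.inRange(hsv,(2,70,60),(20,255,255));out=[]
    p=np.argwhere(m)[:,::-1];w=np.array([ray(q,z,K,T)[:2] for q in p])
    for g in guess:
        g=np.array(g)
        for tol in(.012,.006,.005,.005):
            d=np.linalg.norm(w-g,axis=1);v=w[abs(d-.0295)<tol]
            if len(v)<8:break
            s=np.linalg.lstsq(np.c_[2*v,np.ones(len(v))],(v**2).sum(1),rcond=None)[0];g=s[:2]
        out.append((len(v),g.round(4).tolist(),round(float(np.sqrt(s[2]+g@g)),4)))
    return out
E
python3 - <<'E'
from h import *
o=get_obs();im=get_image("wrist");cv2.imwrite("pics/w1.png",im[...,::-1]);K,T=cam("wrist",o)
print(o["tool_pos"],o["tool_rot"],o["contact_force"],o["q"])
print(collars(im,K,T))
for q in("pot_1_mid","tray"):
    for r in cut_out(q,"wrist")[:2]:print(q,r["confidence"],np.round(r["rect"]),ray(r["rect"][:2],.06 if q[0]=="p" else .008,K,T).round(4))
E
```

```text
t: 2.75
tool_pos: [0.5802, -0.0289, 0.3007]
tool_rot: [-3.141, -0.005, 0.001]
contact_force: [-0.1, -1.2, 0.0]
opening: 0.0853
grip_force: 0.0
[ 0.58018514 -0.02889466  0.30072798] [-3.14148967e+00 -5.05106356e-03  8.96648089e-04] [-0.13870309 -1.18812515  0.03654799] [-1.77840600e-01 -9.28396255e-02  1.57775972e+00 -4.69324179e-06
  1.65725186e+00  1.38973961e+00]
[(617, [0.5603, 0.0953], 0.0293), (633, [0.5645, -0.1444], 0.0293)]
pot_1_mid 0.75 [ 31. 257.  57.  44.] [0.4414 0.283  0.06  ]
pot_1_mid 0.29 [151. 178.  66.  81.] [0.555 0.106 0.06 ]
tray 0.68 [423. 184.  72.  72.] [ 0.5354 -0.2785  0.008 ]
```

View pics/w1.png

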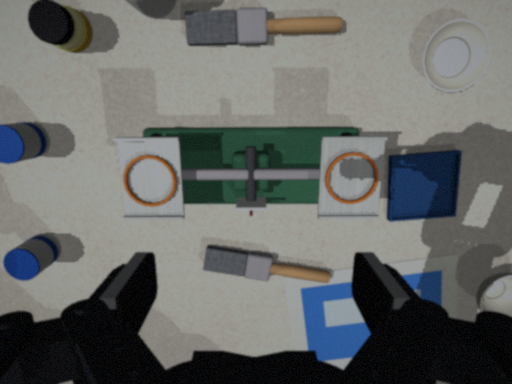

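The left collar is at (152,181) and the right at (352,178), with the pots at the left edge. Both cameras agree to about 1.5 mm, so I go to pot A.

```bash
python3 -m crank '[{"offset":[0.019,-0.319,0.11],"twist":[0,0,0]},{"offset":[0.019,-0.319,0.11],"twist":[0,0,0]},{"offset":[0.019,-0.319,0.11],"twist":[0,0,0]},{"offset":[0.019,-0.319,0.11],"twist":[0,0,0]},{"offset":[0.019,-0.319,0.11],"twist":[0,0,0]},{"offset":[0.019,-0.319,0.11],"twist":[0,0,0]},{"offset":[0.019,-0.319,0.11],"twist":[0,0,0]},{"offset":[0.019,-0.319,0.11],"twist":[0,0,0]}]'
cat >> h.py <<'E'
def lid(im,K,T,z=.06,g=None):
    hsv=cv2.cvtColor(im,cv2.COLOR_RGB2HSV);m=cv2.inRange(hsv,(100,150,90),(130,255,255))
    n,l,s,c=cv2.connectedComponentsWithStats(m);out=[]
    for i in range(1,n):
        if s[i][4]<300:continue
        h=max(cv2.findContours((l==i).astype(np.uint8),0,1)[0],key=len)
        w=np.array([ray(q[0],z,K,T)[:2] for q in h],np.float32)
        (e,r)=cv2.minEnclosingCircle(w);
        out.append((s[i].tolist(),np.round(e,4).tolist(),round(r,4)))
    return out
E
python3 - <<'E'
from h import *
o=get_obs();im=get_image("wrist");cv2.imwrite("pics/w2.png",im[...,::-1]);K,T=cam("wrist",o)
print(o["tool_pos"],lid(im,K,T))
E
```

```text
t: 3.9
tool_pos: [0.5996, 0.2866, 0.1921]
tool_rot: [3.141, -0.003, 0.002]
contact_force: [-0.3, 0.1, -0.0]
opening: 0.0852
grip_force: 0.0
[0.59959466 0.28656667 0.19206116] [([226, 154, 49, 49, 1866], [0.599, 0.2906], 0.0242), ([221, 309, 42, 37, 1220], [0.4299, 0.3013], 0.024)]
```

View pics/w2.png

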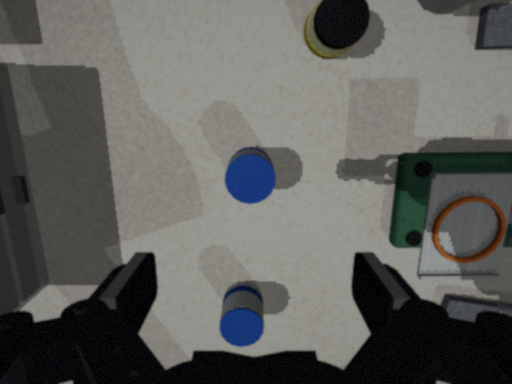

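Pot A's lid is at (250,178), which gives (0.599, 0.2906), matching the top camera. Descend and grip.

```bash
python3 -m crank '[{"offset":[0,0,0.06],"twist":[0,0,0]},{"offset":[0,0,0.12],"twist":[0,0,0]},{"offset":[0,0,0.155],"twist":[0,0,0]},{"offset":[0,0,0.167],"twist":[0,0,0]},{"offset":[0,0,0.167],"twist":[0,0,0]}]'
python3 -m crank '[{"offset":[0,0,0],"twist":[0,0,0]},{"offset":[0,0,0],"twist":[0,0,0]},{"offset":[0,0,0],"twist":[0,0,0]},{"offset":[0,0,0],"twist":[0,0,0]},{"offset":[0,0,0],"twist":[0,0,0]},{"offset":[0,0,0],"twist":[0,0,0]}]' 0 35
```

```text
t: 4.58
tool_pos: [0.5994, 0.2875, 0.0248]
tool_rot: [-3.141, 0.002, -0.001]
contact_force: [0.5, 1.2, 1.2]
opening: 0.0856
grip_force: 0.0
t: 5.32
tool_pos: [0.5987, 0.2883, 0.0239]
tool_rot: [3.142, -0.0, -0.0]
contact_force: [-0.2, -0.4, -0.6]
opening: -0.0
grip_force: 0.0
```

The gripper closed on nothing, so I look before moving.

Run:
```python
from h import *
o=get_obs();print(o["opening"],o["grip_force"],o["contact_force"])
a=get_image("wrist")[...,::-1];b=get_image("scene")[...,::-1]
b=cv2.resize(b[100:260,250:430],(432,384))
cv2.imwrite("pics/m1.png",cv2.resize(np.hstack([a,b]),(800,326)))
```

```text
-2.904633048254569e-05 0.0 [-0.17436598 -0.40979    -0.56884691]
```

View pics/m1.png

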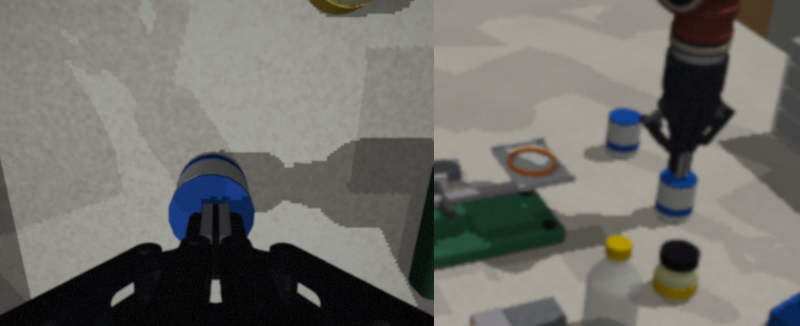

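Run:
```python
from h import *
o=get_obs();im=get_image("wrist");K,T=cam("wrist",o)
print(o["tool_pos"],o["q"],T[:3,3])
for z in(.06,.03):print(lid(im,K,T,z))
print(collars(im,K,T))
s=get_image("scene");Ks,Ts=cam("scene");print("scene lid",lid(s,Ks,Ts)[:4])
p=proj(o["tool_pos"],Ks,Ts);print("tcp in scene",p)
for n in ("top",):
    t=get_image(n);Kt,Tt=cam(n);print([cut["rect"] for cut in cut_out("pot_1_mid",n)[:3]])
c=s[int(p[1])-60:int(p[1])+40,int(p[0])-50:int(p[0])+50,::-1].copy()
cv2.circle(c,(50,60),1,(0,0,255),-1)
a=im[150:384,130:390,::-1].copy()
cv2.imwrite("pics/m2.png",np.hstack([cv2.resize(c,(400,400),interpolation=2),cv2.resize(a,(400,400))]))
```

```text
[0.5986933  0.28832777 0.02391955] [3.36914755e-01 2.92230558e-01 1.63704949e+00 1.19016346e-05
 1.21245129e+00 1.90787296e+00] [0.66901945 0.28859854 0.2057275 ]
[([200, 207, 94, 77, 2968], [0.5995, 0.2914], 0.0243)]
[([200, 207, 94, 77, 2968], [0.5852, 0.2919], 0.0293)]Traceback (most recent call last):
  File "<stdin>", line 5, in <module>
  File "h.py", line 27, in collars
    out.append((len(v),g.round(4).tolist(),round(float(np.sqrt(s[2]+g@g)),4)))
                                                               ^
UnboundLocalError: cannot access local variable 's' where it is not associated with a value
```

Run:
```python
from h import *
o=get_obs();im=get_image("wrist");s=get_image("scene");Ks,Ts=cam("scene")
p=proj(o["tool_pos"],Ks,Ts);print(p)
x,y=int(p[0]),int(p[1]);c=s[y-60:y+40,x-50:x+50,::-1].copy();c[60,50]=(0,0,255)
cv2.imwrite("pics/m3.png",np.hstack([cv2.resize(c,(400,400),interpolation=2),cv2.resize(im[150:384,130:390,::-1],(400,400))]))
```

```text
[368.13544504 197.41959536]
```

View pics/m3.png

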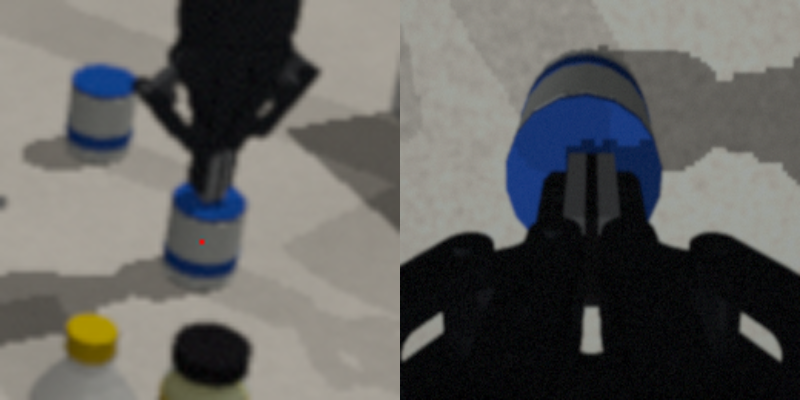

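The picture shows the shut fingertips hovering just above the lid. The real fingertips sit about 40 mm (36 at least) short of the reported TCP. So I open here and go lower in small, force-checked steps.

```bash
python3 -m crank '[{"offset":[0,-0.0025,0],"twist":[0,0,0]},{"offset":[0,-0.0025,0],"twist":[0,0,0]},{"offset":[0,-0.0025,0],"twist":[0,0,0]},{"offset":[0,-0.0025,0],"twist":[0,0,0]},{"offset":[0,-0.0025,0.01],"twist":[0,0,0]},{"offset":[0,-0.0025,0.02],"twist":[0,0,0]},{"offset":[0,-0.0025,0.025],"twist":[0,0,0]},{"offset":[0,-0.0025,0.025],"twist":[0,0,0]}]' 1
python3 -m crank '[{"offset":[0,0,0.005],"twist":[0,0,0]},{"offset":[0,0,0.008],"twist":[0,0,0]},{"offset":[0,0,0.008],"twist":[0,0,0]}]'
python3 -m crank '[{"offset":[0,0,0.003],"twist":[0,0,0]},{"offset":[0,0,0.006],"twist":[0,0,0]},{"offset":[0,0,0.006],"twist":[0,0,0]}]'
```

```text
t: 6.58
tool_pos: [0.5981, 0.2906, -0.0021]
tool_rot: [3.141, -0.0, -0.003]
contact_force: [-0.2, 0.4, -0.3]
opening: 0.0853
grip_force: 0.0
t: 6.95
tool_pos: [0.5985, 0.2907, -0.0093]
tool_rot: [3.141, -0.0, -0.001]
contact_force: [0.9, 0.2, -0.3]
opening: 0.0854
grip_force: 0.0
t: 7.32
tool_pos: [0.5984, 0.2907, -0.0154]
tool_rot: [3.141, -0.0, -0.001]
contact_force: [-0.8, 0.1, -0.4]
opening: 0.085
grip_force: 0.0
```

```bash
python3 -m crank '[{"offset":[0,0,0.003],"twist":[0,0,0]},{"offset":[0,0,0.004],"twist":[0,0,0]}]'
python3 -m crank '[{"offset":[0,0,0],"twist":[0,0,0]},{"offset":[0,0,0],"twist":[0,0,0]},{"offset":[0,0,0],"twist":[0,0,0]},{"offset":[0,0,0],"twist":[0,0,0]},{"offset":[0,0,0],"twist":[0,0,0]}]' 0 35
```

```text
t: 7.58
tool_pos: [0.5986, 0.2908, -0.0193]
tool_rot: [3.141, -0.0, -0.0]
contact_force: [0.1, 0.5, 0.0]
opening: 0.0854
grip_force: 0.0
t: 8.2
tool_pos: [0.5991, 0.2909, -0.0186]
tool_rot: [-3.141, 0.0, -0.001]
contact_force: [0.2, -0.6, 1.4]
opening: 0.0496
grip_force: 37.0
```

```bash
python3 -m crank '[{"offset":[0,0,-0.04],"twist":[0,0,0]},{"offset":[0,0,-0.09],"twist":[0,0,0]},{"offset":[0,0.02,-0.13],"twist":[0,0,0]},{"offset":[-0.01,0.075,-0.13],"twist":[0,0,0]},{"offset":[-0.02,0.13,-0.13],"twist":[0,0,0]},{"offset":[-0.038,0.175,-0.13],"twist":[0,0,0]},{"offset":[-0.038,0.195,-0.13],"twist":[0,0,0]},{"offset":[-0.038,0.195,-0.13],"twist":[0,0,0]},{"offset":[-0.038,0.195,-0.13],"twist":[0,0,0]},{"offset":[-0.038,0.195,-0.13],"twist":[0,0,0]}]'
python3 -m crank '[{"offset":[0,0,0],"twist":[0,0,0]},{"offset":[0,0,0.008],"twist":[0,0,0]},{"offset":[0,0,0.016],"twist":[0,0,0]},{"offset":[0,0,0.024],"twist":[0,0,0]},{"offset":[0,0,0.024],"twist":[0,0,0]}]'
```

```text
t: 9.45
tool_pos: [0.5609, 0.0969, 0.1108]
tool_rot: [-3.141, -0.002, 0.0]
contact_force: [-1.3, -0.3, -3.5]
opening: 0.0495
grip_force: 39.5
t: 10.07
tool_pos: [0.5597, 0.0958, 0.0855]
tool_rot: [3.142, -0.001, -0.004]
contact_force: [-0.0, -0.1, -2.9]
opening: 0.0494
grip_force: 39.5
```

```bash
python3 -m crank '[{"offset":[0.001,0,0.003],"twist":[0,0,0]},{"offset":[0.001,0,0.006],"twist":[0,0,0]},{"offset":[0.001,0,0.009],"twist":[0,0,0]},{"offset":[0.001,0,0.012],"twist":[0,0,0]},{"offset":[0.001,0,0.014],"twist":[0,0,0]}]'
python3 -m crank '[{"offset":[0,0,0.0015],"twist":[0,0,0]},{"offset":[0,0,0.0025],"twist":[0,0,0]},{"offset":[0,0,0.0025],"twist":[0,0,0]}]'
python3 - <<'E'
from h import *
o=get_obs();im=get_image("wrist");cv2.imwrite("pics/w4.png",im[...,::-1]);K,T=cam("wrist",o)
print(o["contact_force"],o["tool_pos"],collars(im,K,T,z=.11,guess=((.5659,-.1437),)))
E
```

```text
t: 10.7
tool_pos: [0.5618, 0.0957, 0.073]
tool_rot: [3.141, -0.0, 0.0]
contact_force: [0.2, -0.4, -3.2]
opening: 0.0492
grip_force: 39.6
t: 11.08
tool_pos: [0.5616, 0.0959, 0.0704]
tool_rot: [-3.141, 0.0, 0.0]
contact_force: [-0.0, 0.3, -2.0]
opening: 0.0495
grip_force: 39.6Traceback (most recent call last):
  File "<stdin>", line 3, in <module>
  File "h.py", line 27, in collars
    out.append((len(v),g.round(4).tolist(),round(float(np.sqrt(s[2]+g@g)),4)))
                                                               ^
UnboundLocalError: cannot access local variable 's' where it is not associated with a value
```

```bash
for i in 1 2 3; do :; done
python3 -m crank '[{"offset":[0,0,0.001],"twist":[0,0,0]},{"offset":[0,0,0.002],"twist":[0,0,0]},{"offset":[0,0,0.002],"twist":[0,0,0]}]' | egrep 'pos|contact'
python3 -m crank '[{"offset":[0,0,0.001],"twist":[0,0,0]},{"offset":[0,0,0.002],"twist":[0,0,0]},{"offset":[0,0,0.002],"twist":[0,0,0]}]' | egrep 'pos|contact'
```

```text
tool_pos: [0.5617, 0.0958, 0.0684]
contact_force: [-0.4, -0.8, -3.6]
tool_pos: [0.5616, 0.0958, 0.0664]
contact_force: [0.7, -0.1, -3.5]
```

```bash
python3 -m crank '[{"offset":[0,0,0.001],"twist":[0,0,0]},{"offset":[0,0,0.002],"twist":[0,0,0]},{"offset":[0,0,0.002],"twist":[0,0,0]},{"offset":[0,0,0.002],"twist":[0,0,0]}]' | egrep 'pos|contact'
python3 -m crank '[{"offset":[0,0,0.001],"twist":[0,0,0]},{"offset":[0,0,0.0015],"twist":[0,0,0]},{"offset":[0,0,0.0015],"twist":[0,0,0]},{"offset":[0,0,0.0015],"twist":[0,0,0]}]' | egrep 'pos|contact'
```

```text
tool_pos: [0.5619, 0.0959, 0.0649]
contact_force: [-1.3, -0.3, 0.3]
tool_pos: [0.562, 0.0958, 0.0635]
contact_force: [-2.0, 0.2, 3.4]
```

```bash
python3 -m crank '[{"offset":[-0.001,0,0],"twist":[0,0,0]},{"offset":[-0.002,0,0],"twist":[0,0,0]},{"offset":[-0.002,0,0],"twist":[0,0,0]},{"offset":[-0.002,0,0],"twist":[0,0,0]}]' | egrep 'pos|contact'
python3 - <<'E'
from h import *
o=get_obs();im=get_image("wrist");s=get_image("scene");t=get_image("top")
Ks,Ts=cam("scene");p=proj(o["tool_pos"]+[0,0,.02],Ks,Ts);x,y=int(p[0]),int(p[1])
c=s[y-40:y+30,x-110:x+30,::-1]
cv2.imwrite("pics/m4.png",np.hstack([cv2.resize(c,(500,250),interpolation=2),cv2.resize(im[150:384,130:390,::-1],(280,250))]))
Kt,Tt=cam("top")
for n,I,K,T in(("scene",s,Ks,Ts),("top",t,Kt,Tt)):
  for z in(.099,.110):
    try:print(n,z,collars(I,K,T,z,((.5659,-.1437),)))
    except Exception as e:print(n,e)
E
```

```text
tool_pos: [0.5608, 0.0958, 0.0637]
contact_force: [4.6, 0.4, 3.2]
scene 0.099 [(148, [0.5498, -0.1431], 0.0299)]
scene 0.11 [(149, [0.566, -0.1459], 0.0295)]
top 0.099 [(151, [0.5664, -0.1442], 0.0297)]
top 0.11 [(151, [0.5657, -0.1432], 0.0295)]
```

View pics/m4.png

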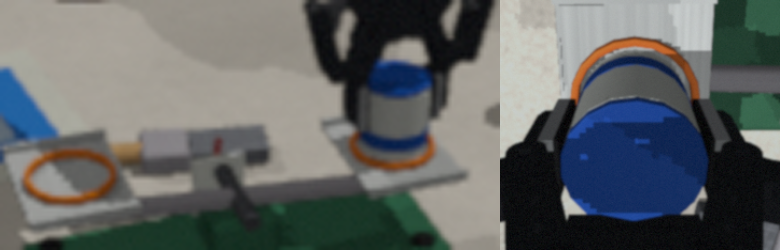

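The pot looks to be inside the collar and the right pan is up at its stop. I raise it 2.5 mm and feel for the bore walls along x.

```bash
python3 -m crank '[{"offset":[0,0,-0.002],"twist":[0,0,0]},{"offset":[0.001,0,-0.0025],"twist":[0,0,0]},{"offset":[0.001,0,-0.0025],"twist":[0,0,0]},{"offset":[0.001,0,-0.0025],"twist":[0,0,0]}]' | egrep 'pos|contact'
python3 -m crank '[{"offset":[0.001,0,0],"twist":[0,0,0]},{"offset":[0.002,0,0],"twist":[0,0,0]},{"offset":[0.002,0,0],"twist":[0,0,0]},{"offset":[0.002,0,0],"twist":[0,0,0]}]' | egrep 'pos|contact'
python3 -m crank '[{"offset":[-0.002,0,0],"twist":[0,0,0]},{"offset":[-0.004,0,0],"twist":[0,0,0]},{"offset":[-0.005,0,0],"twist":[0,0,0]},{"offset":[-0.005,0,0],"twist":[0,0,0]}]' | egrep 'pos|contact'
```

```text
tool_pos: [0.5595, 0.0959, 0.0646]
contact_force: [-0.8, 0.2, 1.0]
tool_pos: [0.5625, 0.0958, 0.0652]
contact_force: [-2.2, -0.3, -1.5]
tool_pos: [0.5582, 0.0958, 0.0658]
contact_force: [2.4, -0.5, -2.0]
```

Both walls are felt symmetrically about x≈0.5604, so the pot is in the bore. I centre it, lower it and release.

```bash
python3 -m crank '[{"offset":[0.0022,0,0],"twist":[0,0,0]},{"offset":[0.0022,0,0.001],"twist":[0,0,0]},{"offset":[0.0022,0,0.0015],"twist":[0,0,0]},{"offset":[0.0022,0,0.0015],"twist":[0,0,0]}]' | egrep 'pos|contact'
python3 -m crank '[{"offset":[0,0,0],"twist":[0,0,0]},{"offset":[0,0,0],"twist":[0,0,0]},{"offset":[0,0,0],"twist":[0,0,0]},{"offset":[0,0,0],"twist":[0,0,0]},{"offset":[0,0,-0.03],"twist":[0,0,0]},{"offset":[0,0,-0.08],"twist":[0,0,0]},{"offset":[0,0,-0.13],"twist":[0,0,0]},{"offset":[0,0,-0.13],"twist":[0,0,0]},{"offset":[0,0,-0.13],"twist":[0,0,0]}]' 1
python3 - <<'E'
from h import *
o=get_obs();im=get_image("wrist");K,T=cam("wrist",o);print(o["tool_pos"],lid(im,K,T,.142),collars(im,K,T,.11,((.5659,-.1437),)) )
E
```

```text
tool_pos: [0.5597, 0.0958, 0.0642]
contact_force: [-2.6, -0.5, 1.4]
t: 16.65
tool_pos: [0.5597, 0.0958, 0.1936]
tool_rot: [3.142, -0.0, -0.0]
contact_force: [-0.3, 0.2, -0.8]
opening: 0.0856
grip_force: 0.0
[0.55970403 0.09581063 0.19361268] [([222, 170, 61, 64, 2824], [0.5589, 0.0959], 0.0246), ([44, 275, 44, 38, 1090], [0.4818, 0.2474], 0.0178)] [(0, [0.5593, -0.1251], 0.0117)]
```

```bash
python3 -m crank '[{"offset":[-0.13,-0.2054,0],"twist":[0,0,0]},{"offset":[-0.13,-0.2054,0],"twist":[0,0,0]},{"offset":[-0.13,-0.2054,0],"twist":[0,0,0]},{"offset":[-0.13,-0.2054,0],"twist":[0,0,0]},{"offset":[-0.13,-0.2054,0.06],"twist":[0,0,0]},{"offset":[-0.13,-0.2054,0.11],"twist":[0,0,0]},{"offset":[-0.13,-0.2054,0.11],"twist":[0,0,0]},{"offset":[-0.13,-0.2054,0.11],"twist":[0,0,0]}]' | egrep 't:|pos|contact'
python3 - <<'E'
from h import *
o=get_obs();im=get_image("wrist");K,T=cam("wrist",o);print(o["tool_pos"],lid(im,K,T,.06))
s=get_image("scene");K,T=cam("scene")
for q in cut_out("pot_1_mid","scene")[:3]:
    print(q["confidence"],np.round(q["rect"],1))
# predicted rect for B and A-seated/A-rim: project cylinder
a=np.linspace(0,6.283,60)
for nm,x,y,z in(("B",.4299,.3013,0),("seat",.5600,.0959,.082),("rim",.5600,.0959,.088)):
    P=np.array([proj([x+.025*np.cos(t),y+.025*np.sin(t),z+h],K,T) for t in a for h in(0,.06)])
    L=np.array([proj([x+.025*np.cos(t),y+.025*np.sin(t),z+.06],K,T) for t in a])
    print(nm,"top row",P[:,1].min().round(2),"bot",P[:,1].max().round(2),"cols",P[:,0].min().round(2),P[:,0].max().round(2),"lid bottom row",L[:,1].max().round(2))
hsv=cv2.cvtColor(s,cv2.COLOR_RGB2HSV);m=cv2.inRange(hsv,(100,120,60),(130,255,255))
n,l,st,c=cv2.connectedComponentsWithStats(m)
for i in range(1,n):
    if st[i][4]>30:print(st[i],c[i].round(2))
E
```

```text
t: 17.7
tool_pos: [0.4305, 0.3014, 0.0849]
tool_rot: [-3.141, 0.001, -0.001]
contact_force: [-0.4, 0.7, 0.5]
[0.43049766 0.30135909 0.0848639 ] [([218, 181, 66, 68, 2433], [0.4291, 0.3018], 0.0242)]
0.66 [343.9 165.8  17.3  25.8]
B top row 152.5 bot 177.93 cols 334.43 353.34 lid bottom row 160.6
seat top row 159.05 bot 189.09 cols 288.65 309.41 lid bottom row 168.89
rim top row 157.01 bot 187.12 cols 288.75 309.56 lid bottom row 166.8
[337 153  15   9  94] [343.78 157.1 ]
[290 160  18   9 142] [298.4  164.04]
[ 119  162   85   41 1335] [157.76 180.65]
[335 170  15   4  36] [341.94 171.92]
[289 179  18   6  56] [297.62 181.75]
[133 213  43  33 936] [153.66 228.57]
[ 414  218   66   58 1818] [448.77 247.03]
```

Lid rows in the scene view match "seated" (164.0 observed, about 164.5 expected seated and 162.4 on the rim). Now I grip pot B.

```bash
python3 -m crank '[{"offset":[-0.001,0,0.05],"twist":[0,0,0]},{"offset":[-0.001,0,0.09],"twist":[0,0,0]},{"offset":[-0.001,0,0.104],"twist":[0,0,0]},{"offset":[-0.001,0,0.104],"twist":[0,0,0]}]' | egrep 't:|pos|contact'
python3 -m crank '[{"offset":[0,0,0],"twist":[0,0,0]},{"offset":[0,0,0],"twist":[0,0,0]},{"offset":[0,0,0],"twist":[0,0,0]},{"offset":[0,0,0],"twist":[0,0,0]},{"offset":[0,0,0],"twist":[0,0,0]}]' 0 35
```

```text
t: 18.35
tool_pos: [0.4294, 0.3014, -0.0194]
tool_rot: [-3.141, 0.001, -0.0]
contact_force: [0.1, -0.2, 0.4]
t: 18.98
tool_pos: [0.4306, 0.302, -0.0178]
tool_rot: [-3.14, 0.0, -0.005]
contact_force: [-0.2, -0.2, 6.0]
opening: 0.0496
grip_force: 36.8
```

```bash
python3 -m crank '[{"offset":[0,0,-0.05],"twist":[0,0,0]},{"offset":[0,0,-0.11],"twist":[0,0,0]},{"offset":[0,0,-0.17],"twist":[0,0,0]},{"offset":[0.015,0.05,-0.19],"twist":[0,0,0]},{"offset":[0.03,0.106,-0.19],"twist":[0,0,0]},{"offset":[0.048,0.162,-0.19],"twist":[0,0,0]},{"offset":[0.065,0.22,-0.19],"twist":[0,0,0]},{"offset":[0.082,0.278,-0.19],"twist":[0,0,0]},{"offset":[0.1,0.336,-0.19],"twist":[0,0,0]},{"offset":[0.118,0.392,-0.19],"twist":[0,0,0]},{"offset":[0.13,0.43,-0.19],"twist":[0,0,0]},{"offset":[0.1345,0.446,-0.18],"twist":[0,0,0]},{"offset":[0.1345,0.446,-0.16],"twist":[0,0,0]},{"offset":[0.1345,0.446,-0.14],"twist":[0,0,0]},{"offset":[0.1345,0.446,-0.12],"twist":[0,0,0]},{"offset":[0.1345,0.446,-0.12],"twist":[0,0,0]},{"offset":[0.1345,0.446,-0.12],"twist":[0,0,0]}]'
```

```text
t: 21.1
tool_pos: [0.5637, -0.1444, 0.1003]
tool_rot: [3.141, 0.001, 0.001]
contact_force: [0.2, 0.2, -0.8]
opening: 0.0493
grip_force: 37.2
```

```bash
python3 -m crank '[{"offset":[0.0005,0,0.003],"twist":[0,0,0]},{"offset":[0.0005,0,0.0055],"twist":[0,0,0]},{"offset":[0.0005,0,0.0055],"twist":[0,0,0]}]' | egrep 't:|pos|contact'
python3 -m crank '[{"offset":[0,0,0.001],"twist":[0,0,0]},{"offset":[0,0,0.002],"twist":[0,0,0]},{"offset":[0,0,0.002],"twist":[0,0,0]}]' | egrep 'pos|contact'
python3 -m crank '[{"offset":[0,0,0.001],"twist":[0,0,0]},{"offset":[0,0,0.002],"twist":[0,0,0]},{"offset":[0,0,0.002],"twist":[0,0,0]}]' | egrep 'pos|contact'
python3 -m crank '[{"offset":[0,0,0.001],"twist":[0,0,0]},{"offset":[0,0,0.002],"twist":[0,0,0]},{"offset":[0,0,0.002],"twist":[0,0,0]}]' | egrep 'pos|contact'
```

```text
t: 21.48
tool_pos: [0.5638, -0.1448, 0.0945]
tool_rot: [-3.142, 0.001, -0.0]
contact_force: [-0.0, 0.1, -3.0]
tool_pos: [0.5641, -0.145, 0.093]
contact_force: [-0.6, -0.6, 0.1]
tool_pos: [0.5642, -0.1446, 0.0905]
contact_force: [2.5, 1.7, -1.0]
tool_pos: [0.5641, -0.1447, 0.0886]
contact_force: [2.6, 0.2, -0.7]
```

```bash
python3 -m crank '[{"offset":[0.001,0,0],"twist":[0,0,0]},{"offset":[0.002,0,0],"twist":[0,0,0]},{"offset":[0.002,0,0],"twist":[0,0,0]},{"offset":[0.002,0,0],"twist":[0,0,0]}]' | egrep 't:|pos|contact'
python3 -m crank '[{"offset":[0.001,0,0],"twist":[0,0,0]},{"offset":[0.002,0,0],"twist":[0,0,0]},{"offset":[0.002,0,0],"twist":[0,0,0]},{"offset":[0.002,0,0],"twist":[0,0,0]}]' | egrep 't:|pos|contact'
```

```text
t: 23.1
tool_pos: [0.5655, -0.1449, 0.0883]
tool_rot: [3.142, -0.0, -0.001]
contact_force: [-0.5, -0.3, -0.9]
t: 23.6
tool_pos: [0.568, -0.1448, 0.0885]
tool_rot: [3.141, -0.0, 0.0]
contact_force: [0.5, -0.6, -1.5]
```

```bash
python3 -m crank '[{"offset":[0.001,0,0],"twist":[0,0,0]},{"offset":[0.002,0,0],"twist":[0,0,0]},{"offset":[0.002,0,0],"twist":[0,0,0]},{"offset":[0.002,0,0],"twist":[0,0,0]}]' | egrep 't:|pos|contact'
python3 - <<'E'
from h import *
o=get_obs();s=get_image("scene");Ks,Ts=cam("scene");p=proj(o["tool_pos"]+[0,0,.02],Ks,Ts);x,y=int(p[0]),int(p[1])
im=get_image("wrist")
c=s[y-40:y+30,x-40:x+120,::-1]
cv2.imwrite("pics/m5.png",np.hstack([cv2.resize(c,(520,228),interpolation=2),cv2.resize(im[130:384,130:390,::-1],(233,228))]))
E
```

```text
t: 24.1
tool_pos: [0.5692, -0.1447, 0.0882]
tool_rot: [-3.141, 0.0, 0.002]
contact_force: [-3.5, 0.4, -0.7]
```

View pics/m5.png

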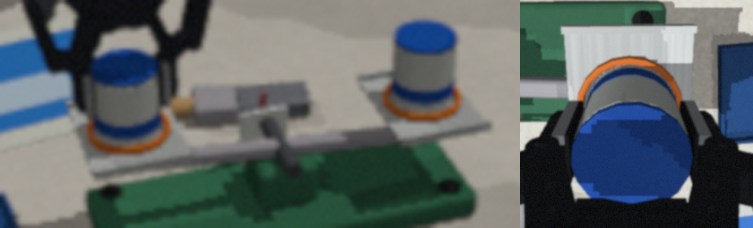

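Both walls of the right collar are felt, with the bore centre near x≈0.5667, and the pictures show the pot within the ring. I centre it, lower it, and check the contact.

```bash
python3 -m crank '[{"offset":[-0.0025,0,0],"twist":[0,0,0]},{"offset":[-0.0025,0,0.001],"twist":[0,0,0]},{"offset":[-0.0025,0,0.002],"twist":[0,0,0]},{"offset":[-0.0025,0,0.002],"twist":[0,0,0]}]' | egrep 't:|pos|contact'
python3 -m crank '[{"offset":[0,0,0.001],"twist":[0,0,0]},{"offset":[0,0,0.0015],"twist":[0,0,0]},{"offset":[0,0,0.0015],"twist":[0,0,0]}]' | egrep 't:|pos|contact'
python3 - <<'E'
from h import *
fs=[];
for i in range(4):
    get_image("top");fs.append(get_obs()["contact_force"])
print(np.mean(fs,0),np.std(fs,0))
s=get_image("scene")
hsv=cv2.cvtColor(s,cv2.COLOR_RGB2HSV);m=cv2.inRange(hsv,(100,120,60),(130,255,255))
n,l,st,c=cv2.connectedComponentsWithStats(m)
for i in range(1,n):
    if 30<st[i][4]<300:print(st[i],c[i].round(2))
E
```

```text
t: 24.7
tool_pos: [0.5681, -0.1449, 0.0872]
tool_rot: [3.141, -0.0, 0.003]
contact_force: [0.6, 0.2, 1.2]
t: 25.08
tool_pos: [0.5679, -0.145, 0.0853]
tool_rot: [3.141, -0.0, 0.002]
contact_force: [1.9, -1.1, 1.4]
[ 1.33189107 -0.86360687  0.75621134] [0.44111296 0.1927415  0.55870426]
[290 159  18  10 145] [298.53 163.35]
[183 162   8   7  40] [186.95 165.18]
[196 169  20  11 178] [205.32 174.05]
[289 178  18   6  56] [297.27 181.05]
[197 190  20   6  63] [206.79 192.98]
```

```bash
python3 -m crank '[{"offset":[0,0,0],"twist":[0,0,0]},{"offset":[0,0,0],"twist":[0,0,0]},{"offset":[0,0,0],"twist":[0,0,0]},{"offset":[0,0,0],"twist":[0,0,0]},{"offset":[0,0,-0.03],"twist":[0,0,0]},{"offset":[0,0,-0.08],"twist":[0,0,0]},{"offset":[0,0,-0.14],"twist":[0,0,0]},{"offset":[0.04,-0.06,-0.19],"twist":[0,0,0]},{"offset":[0.04,-0.115,-0.19],"twist":[0,0,0]},{"offset":[0.04,-0.115,-0.19],"twist":[0,0,0]},{"offset":[0.04,-0.115,-0.19],"twist":[0,0,0]},{"offset":[0.04,-0.115,-0.19],"twist":[0,0,0]},{"offset":[0.04,-0.115,-0.19],"twist":[0,0,0]},{"offset":[0.04,-0.115,-0.19],"twist":[0,0,0]},{"offset":[0.04,-0.115,-0.19],"twist":[0,0,0]},{"offset":[0.04,-0.115,-0.19],"twist":[0,0,0]},{"offset":[0.04,-0.115,-0.19],"twist":[0,0,0]},{"offset":[0.04,-0.115,-0.19],"twist":[0,0,0]}]' 1
python3 -m crank '[{"offset":[0,0,0],"twist":[0,0,0]},{"offset":[0,0,0],"twist":[0,0,0]},{"offset":[0,0,0],"twist":[0,0,0]},{"offset":[0,0,0],"twist":[0,0,0]},{"offset":[0,0,0],"twist":[0,0,0]},{"offset":[0,0,0],"twist":[0,0,0]},{"offset":[0,0,0],"twist":[0,0,0]},{"offset":[0,0,0],"twist":[0,0,0]}]' |head -1
python3 - <<'E'
from h import *
s=get_image("scene");K,T=cam("scene")
hsv=cv2.cvtColor(s,cv2.COLOR_RGB2HSV);m=cv2.inRange(hsv,(100,120,60),(130,255,255))
n,l,st,c=cv2.connectedComponentsWithStats(m)
for i in range(1,n):
    if 30<st[i][4]<300:print(st[i],c[i].round(2))
for nm,x,y in(("L",.56,.0959),("R",.567,-.1445)):
  for z in(.082,.093,.104):print(nm,z,"lid row",np.round([proj([x,y,z+.06+d],K,T)[1] for d in(0,.006)],2))
o=get_obs();w=get_image("wrist");K,T=cam("wrist",o);print(o["tool_pos"])
for z in(.142,.164):print(lid(w,K,T,z))
cv2.imwrite("pics/m6.png",np.hstack([w[:,:,::-1][::1,::1][:, :400],cv2.resize(s[140:220,170:330,::-1],(400,200)).repeat(1,0) if 0 else cv2.copyMakeBorder(cv2.resize(s[130:230,170:330,::-1],(400,250)),0,134,0,0,0)]))
E
```

```text
t: 27.58
tool_pos: [0.6074, -0.0297, 0.275]
tool_rot: [3.142, -0.0, 0.0]
contact_force: [0.6, -0.6, -0.5]
opening: 0.0857
grip_force: 0.0
t: 28.58
[290 160  18   9 143] [298.45 164.07]
[289 179  18   6  56] [297.57 181.68]
[197 189  20   6  63] [206.62 192.03]
L 0.082 lid row [163.87 161.81]
L 0.093 lid row [160.08 158.  ]
L 0.104 lid row [156.25 154.14]
R 0.082 lid row [180.8  178.66]
R 0.093 lid row [176.86 174.7 ]
R 0.104 lid row [172.88 170.69]
[ 0.60739782 -0.02979623  0.2750078 ]
[([350, 180, 88, 69, 3125], [0.57, -0.1712], 0.0475), ([107, 202, 48, 44, 1661], [0.559, 0.0957], 0.0243), ([303, 306, 60, 64, 1813], [0.4232, -0.1188], 0.0465)]
[([350, 180, 88, 69, 3125], [0.5775, -0.1613], 0.0442), ([107, 202, 48, 44, 1661], [0.5673, 0.0869], 0.0226), ([303, 306, 60, 64, 1813], [0.4409, -0.1125], 0.0432)]
```

View pics/m6.png

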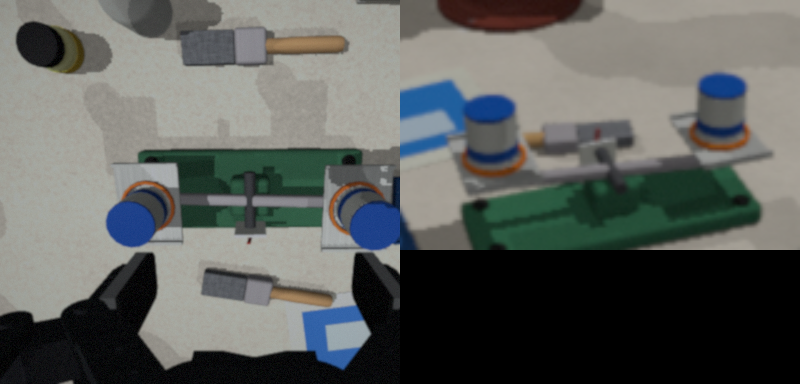

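Pointer view: the left pan (pot A) has settled at its lower stop (lid row 164.07, against 163.9 predicted). B's band row also matches seated with the right pan at its upper stop. So A is the heavier; I pick it up.

```bash
python3 -m crank '[{"offset":[-0.02,-0.058,0],"twist":[0,0,0]},{"offset":[-0.047,-0.115,0],"twist":[0,0,0]},{"offset":[-0.0475,-0.1255,0.02],"twist":[0,0,0]},{"offset":[-0.0475,-0.1255,0.07],"twist":[0,0,0]},{"offset":[-0.0475,-0.1255,0.12],"twist":[0,0,0]},{"offset":[-0.0475,-0.1255,0.15],"twist":[0,0,0]},{"offset":[-0.0475,-0.1255,0.18],"twist":[0,0,0]},{"offset":[-0.0475,-0.1255,0.2],"twist":[0,0,0]},{"offset":[-0.0475,-0.1255,0.21],"twist":[0,0,0]},{"offset":[-0.0475,-0.1255,0.21],"twist":[0,0,0]}]'
```

```text
t: 29.92
tool_pos: [0.5598, 0.0956, 0.0647]
tool_rot: [3.142, -0.001, -0.001]
contact_force: [-0.2, 0.4, 0.5]
opening: 0.0853
grip_force: 0.0
```

```bash
python3 -m crank '[{"offset":[0,0,0],"twist":[0,0,0]},{"offset":[0,0,0],"twist":[0,0,0]},{"offset":[0,0,0],"twist":[0,0,0]},{"offset":[0,0,0],"twist":[0,0,0]},{"offset":[0,0,0],"twist":[0,0,0]}]' 0 35
```

```text
t: 30.55
tool_pos: [0.5607, 0.0958, 0.0658]
tool_rot: [-3.141, 0.0, -0.003]
contact_force: [1.8, 0.8, 1.9]
opening: 0.0492
grip_force: 36.8
```

```bash
python3 -m crank '[{"offset":[0,0,-0.003],"twist":[0,0,0]},{"offset":[0,0,-0.008],"twist":[0,0,0]},{"offset":[0,0,-0.02],"twist":[0,0,0]},{"offset":[0,0,-0.05],"twist":[0,0,0]},{"offset":[0,0,-0.1],"twist":[0,0,0]},{"offset":[0,0.02,-0.15],"twist":[0,0,0]},{"offset":[-0.004,0.075,-0.15],"twist":[0,0,0]},{"offset":[-0.008,0.13,-0.15],"twist":[0,0,0]},{"offset":[-0.012,0.185,-0.15],"twist":[0,0,0]},{"offset":[-0.016,0.24,-0.15],"twist":[0,0,0]},{"offset":[-0.02,0.295,-0.15],"twist":[0,0,0]},{"offset":[-0.024,0.345,-0.15],"twist":[0,0,0]},{"offset":[-0.026,0.374,-0.14],"twist":[0,0,0]},{"offset":[-0.026,0.374,-0.09],"twist":[0,0,0]},{"offset":[-0.026,0.374,-0.03],"twist":[0,0,0]},{"offset":[-0.026,0.374,0.01],"twist":[0,0,0]},{"offset":[-0.026,0.374,0.04],"twist":[0,0,0]},{"offset":[-0.026,0.374,0.04],"twist":[0,0,0]},{"offset":[-0.026,0.374,0.04],"twist":[0,0,0]}]'
python3 - <<'E'
from h import *
o=get_obs();w=get_image("wrist");K,T=cam("wrist",o);print(o["tool_pos"],lid(w,K,T,o["tool_pos"][2]+.0785))
for n in("wrist","top"):
    if n=="top":get_image("top");K,T=cam("top")
    for r in cut_out("tray",n)[:1]:
        g=np.argwhere(r["region"])[:,::-1].astype(np.float32);b=cv2.boxPoints(cv2.minAreaRect(g));print(n,r["confidence"],[ray(q,.012,K,T)[:2].round(4).tolist() for q in b])
E
```

```text
t: 32.92
tool_pos: [0.5343, -0.2787, 0.0265]
tool_rot: [3.141, -0.0, 0.001]
contact_force: [-0.8, -0.8, -2.2]
opening: 0.0491
grip_force: 38.8
[ 0.53433373 -0.2787043   0.0265289 ] [([187, 136, 145, 114, 7340], [0.577, -0.2797], 0.0281), ([188, 245, 131, 112, 11147], [0.5342, -0.2785], 0.0244)]
wrist 0.97 [[0.5845, -0.226], [0.587, -0.324], [0.5114, -0.331], [0.5084, -0.2223]]
top 0.66 [[0.5558, -0.2016], [0.5958, -0.2588], [0.4912, -0.331], [0.4516, -0.2739]]
```

```bash
python3 -m crank '[{"offset":[0.0005,-0.0005,0.015],"twist":[0,0,0]},{"offset":[0.0005,-0.0005,0.028],"twist":[0,0,0]},{"offset":[0.0005,-0.0005,0.034],"twist":[0,0,0]},{"offset":[0.0005,-0.0005,0.037],"twist":[0,0,0]},{"offset":[0.0005,-0.0005,0.037],"twist":[0,0,0]},{"offset":[0.0005,-0.0005,0.037],"twist":[0,0,0]}]' | egrep 'pos|cont'
python3 -m crank '[{"offset":[0,0,0.001],"twist":[0,0,0]},{"offset":[0,0,0.002],"twist":[0,0,0]},{"offset":[0,0,0.002],"twist":[0,0,0]}]' | egrep 'pos|cont'
```

```text
tool_pos: [0.5347, -0.2781, -0.0116]
contact_force: [-0.1, -0.2, -3.3]
tool_pos: [0.5349, -0.278, -0.0128]
contact_force: [-1.7, 1.3, 5.0]
```

Contact with the tray floor. I release, retreat up and away, and check.

```bash
python3 -m crank '[{"offset":[0,0,0],"twist":[0,0,0]},{"offset":[0,0,0],"twist":[0,0,0]},{"offset":[0,0,0],"twist":[0,0,0]},{"offset":[0,0,0],"twist":[0,0,0]},{"offset":[0,0,-0.03],"twist":[0,0,0]},{"offset":[0,0,-0.09],"twist":[0,0,0]},{"offset":[0,0,-0.15],"twist":[0,0,0]},{"offset":[0,0,-0.2],"twist":[0,0,0]},{"offset":[0,0,-0.24],"twist":[0,0,0]},{"offset":[0,0,-0.24],"twist":[0,0,0]},{"offset":[0,0,-0.24],"twist":[0,0,0]},{"offset":[0,0,-0.24],"twist":[0,0,0]},{"offset":[0,0,-0.24],"twist":[0,0,0]},{"offset":[0,0,-0.24],"twist":[0,0,0]}]' 1
python3 - <<'E'
from h import *
o=get_obs();w=get_image("wrist");K,T=cam("wrist",o)
print(lid(w,K,T,.064))
for z in(.142,):print("B",lid(w,K,T,z))
s=get_image("scene");K2,T2=cam("scene")
print("B band/lid pred R low lid row",proj([.567,-.1445,.142],K2,T2)[1])
m=cv2.inRange(cv2.cvtColor(s,cv2.COLOR_RGB2HSV),(100,120,60),(130,255,255))
n,l,st,c=cv2.connectedComponentsWithStats(m)
for i in range(1,n):
    if 30<st[i][4]<400:print(st[i],c[i].round(2))
# undisturbed things (top camera, now vs start)
get_image("top");Kt,Tt=cam("top")
for q in("dish","bowl","paint_jar","medium","brush"):print(q,[np.round(r["rect"][:2]).tolist() for r in cut_out(q,"top")[:2] if r["confidence"]>.4])
cv2.imwrite("pics/m7.png",np.hstack([cv2.resize(w[:,:,::-1],(400,300)),cv2.resize(s[130:280,110:310,::-1],(400,300))]))
E
```

```text
t: 36.0
tool_pos: [0.534, -0.2776, 0.225]
tool_rot: [-3.141, 0.0, 0.002]
contact_force: [0.3, 0.0, -0.6]
opening: 0.0855
grip_force: 0.0
[([221, 120, 73, 78, 3372], [0.5466, -0.2819], 0.0535), ([57, 122, 62, 60, 2956], [0.5537, -0.1045], 0.0323), ([142, 267, 163, 102, 8145], [0.3513, -0.2433], 0.1063)]
B [([221, 120, 73, 78, 3372], [0.5598, -0.2809], 0.0413), ([57, 122, 62, 60, 2956], [0.5653, -0.1438], 0.025), ([142, 267, 163, 102, 8145], [0.4089, -0.2511], 0.0821)]
B band/lid pred R low lid row 180.79865463174553
[198 196  19   7  65] [206.92 199.66]
[143 205  19  12 179] [152.13 210.76]
dish [[352.0, 154.0], [348.0, 216.0]]
bowl [[405.0, 284.0], [353.0, 155.0]]
paint_jar [[174.0, 138.0], [352.0, 155.0]]
medium [[212.0, 123.0]]
brush [[262.0, 262.0], [262.0, 140.0]]
```

View pics/m7.png

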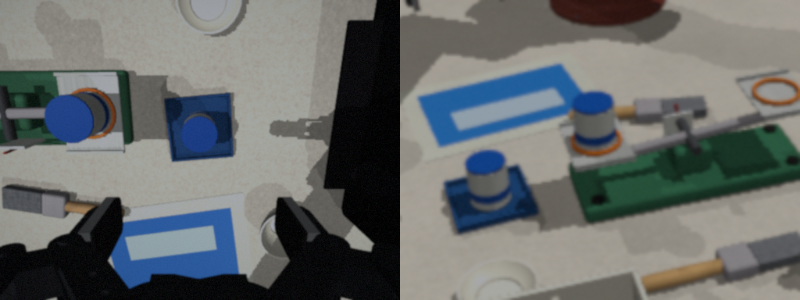

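Pot A stands in the tray at (200,133) and B is seated, with its pan at the bottom stop. I check the centring numerically.

Run:
```python
from h import *
o=get_obs();w=get_image("wrist");K,T=cam("wrist",o)
m=cv2.inRange(cv2.cvtColor(w,cv2.COLOR_RGB2HSV),(100,130,15),(130,255,255))[110:215,200:310]
n,l,s,c=cv2.connectedComponentsWithStats(cv2.morphologyEx(m,cv2.MORPH_CLOSE,np.ones((9,9))));i=1+s[1:,4].argmax()
r=cv2.minAreaRect((np.argwhere(l==i)[:,::-1]+[200,110]).astype(np.float32));b=cv2.boxPoints(r)
W=np.array([ray(q,.012,K,T)[:2] for q in b]);print(r,W.round(4).tolist(),"tray",W.mean(0).round(4))
v=w.astype(int);mm=((v[...,2]>95)&(v[...,2]>v[...,0]*1.8)).astype(np.uint8);mm[:, :215]=0;mm[:140]=0;mm[205:]=0;mm[:,300:]=0
n,l,s,c=cv2.connectedComponentsWithStats(mm)
for i in range(1,n):
    if s[i][4]>200:print("lid",s[i],ray(s[i][:2]+s[i][2:4]/2-.5,.064,K,T).round(4))
```

```text
((255.1129913330078, 163.11094665527344), (79.53260803222656, 82.72765350341797), 85.07289123535156) [[0.5769, -0.2266], [0.585, -0.3231], [0.4887, -0.3348], [0.4793, -0.2316]] tray [ 0.5325 -0.279 ]
lid [ 221  149   71   49 2290] [ 0.5328 -0.2798  0.064 ]
```

```bash
python3 -c "
from station import *
print(finish_job())"
```

```text
the job is handed in; nothing more can be done
None
```

The job is handed in: the heavier pot (the one farther from the robot at the start, weighed in the left pan) stands within about 2 mm of the blue tray's middle, the lighter one is still seated in the right pan, and the camera check showed no other object moved.

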